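# Load the sprung tape spindle into the counter dispenser

### The job

Put the paper-tape roll with the long spring-loaded spindle into the steel dispenser on the counter: squeeze its two cheeks together so that it fits between the dispenser's two end cups, and let it spring out so that both pins sit fully home in the cups, either way round. Let go of it, and leave the smaller spare spool where it lies.

Things in the scene. Friction and masses are not known exactly. Their poses are not given: they have to be found in the camera images.
- spindle: Brown tape roll (56 mm dia) between two grey cheek plates, each 60 wide, 72 high, 4 thick, standing on the counter; a 10 mm dia steel pin runs 50 mm out from each cheek's centre. 210 g. Relaxed: 66 mm over the cheeks, 166 over the pin tips. Origin: on the pin axis midway between the relaxed cheeks, 36 mm above the counter; y along the pins, z up. Above the pins the cheeks are bare.
- plunger (a joint): How far the spindle's +y cheek and pin (the sprung half) are pushed in towards the roll, m: 0 relaxed; 0.038 squeezed to its firm stop, then 28 mm over the cheeks, 128 over the tips. The spring pushes out with 6 N at 0, 11.7 N at 0.038. Pinch the two cheeks' outer faces together above the pins to squeeze it. About 0.003 when loaded.
- dispenser: Fixed steel stand: base 110 (x) by 190 mm (y), 10 thick; uprights at y = +-90 mm, 104 high, each with a black round cup facing the middle: 28 mm inner, 36 outer dia, 9.5 deep; 144 mm mouth to mouth, 163 bottom to bottom. Origin: centre of the underside, on the counter; z up. The cups' axis is along y, at x = 0, 80 mm above the counter. Low blade, 31 mm high, at x = -52 mm; else free between.
- spare_spool: Smaller unsprung spool that does not fit the dispenser; leave it alone: grey cheeks 48 wide, 50 high, 56 mm over their outsides, a 40 mm dia brown roll filling the space between, stub pins, 88 mm over the tips. Origin: centre of its underside; y along its pins.

How it is judged:
By the outcome, as a careful person would: the job done as asked, in the order asked, and still so for the second after the job is handed in, with the robot touching nothing.
It also fails if it takes over 32 s, if anything falls off the work surface, if the arm or the gripper's body presses on something with over 40 N, if the wrist force passes 120 N, or if a joint passes its speed limit or range.

### The arm

A 6-joint arm with a two-finger parallel gripper is mounted at the origin on the work surface. World frame = base frame: x ahead of the robot, y to its left, z up, the work surface at z = 0. Lengths are in m, angles in rad, forces in N, time in s.
With the tool pointing down it reaches from about 0.3 to 0.875 m from the base axis. Payload 6.4 kg.
Tool frame: the origin (TCP) lies midway between the tips of the shut fingers; the grasp point (between the pads) lies 19 mm behind it (ctrl.tcp_to_grasp is the distance from the TCP to the grasp point, in m); z points along the fingers, y is the direction in which the jaws open and shut (so a half turn about z gives the same grasp; the last joint's range is limited). The gripper opens to 85 mm and grips with 20 to 120 N. Pads are 22 mm wide; open, the fingers measure 114 mm over their backs; the gripper's body (76 mm by 85 mm) begins 54 mm behind the grasp point. The pads swing forward as they close: fully open they stand 13 mm farther back than shut.
Start: joints at [-1.437, 0.181, 1.607, -0, 1.354, -0.206], TCP at [0.192, -0.542, 0.231] pointing down, gripper open.
Joint ranges: [-2.99, 2.99], [-0.89, 2.07], [0.3, 2.58], [-1.14, 4.28], [0, 2.63], [-3.12, 3.12]. Speed limits (rad/s): [2.57, 2.57, 3.01, 3.14, 3.14, 3.14].

### API

Orientations are given as a unit quaternion [w, x, y, z].
In Python, from bench import monitor, imaging, order, spotter, ctrl gives the robot as it stands.
- The arm moves only by the shell command python3 -m pendant 'ROWS'. ROWS is JSON, a list that holds one entry, the list of rows, each a list of 5 numbers: the shift along the world's x, y, z in mm, then the turn about the world's z in degrees, then the finger opening in mm, from 0 to 85.4. A call has 1 to 8 rows; each row shifts and turns the commanded pose from where the row before left it; what a row does not reach is not made up. A row lasts 1/8 s, in which the tool goes at most 62.5 mm and 10.7 degrees, less where a joint would pass 70% of its speed; a pose out of reach is approached as far as the arm can. A call with a gripper value outside its range is refused whole. The fingers move at their own pace and stop on an object; the grip force is fixed at half the most. Time passes only in rows, so rows that do not move let the fingers close. It gives the time, the measured TCP pose, the force and the opening at its end, in the units of the state.
- monitor.get_obs(): the state, without advancing time (a new reading comes with each control period).
- imaging.camera(name): name is "side" or "top" or "wrist"; returns a dict with "img" (420x560x3 uint8, red, green, blue), "vfov" (degrees; the focal length in pixels is half the picture's height over the tangent of half this angle, whatever the lens; pixels are square), "cx", "cy" (the principal point, pixels), "distortion" ([k1, k2, p1, p2, k3] as OpenCV has them; the pictures are not rectified), "origin" and "orientation" of the camera in the world. Camera axes: x right, y down, z forward; pixel columns grow to the right and rows downward; lengths in m; the calibration is good to about 2 mm. A picture is of the moment at which its call begins. There is no depth.
- order.hand_in(): hands the job in, once; it reports no verdict.
Trained networks look in the newest picture that a camera, given by its name, has taken for a name from the list of things; names that differ only in an ending like _2 or _b are one class to them, and where a whole thing is asked for, a point or a joint stands for the part that bears it (a point fixed in the world has none). Each returns a list of dicts, best first, with "confidence" (0 to 1); they miss things now and then, are a little off and sometimes report something else, mostly with a low value. They report only what shows in the picture. A call takes as long as a camera call.
- spotter.recognise(camera, thing): "at" ([x, y, z] in m, in the coordinates of the camera as it stood for that picture, good to about 4 mm: the middle of the surface that is visible of it).
- spotter.tip_of(camera, thing): "at" ([x, y, z] in m, in the coordinates of the camera as it stood for that picture, good to about 4 mm: a listed point, or the origin of a listed thing).
The state is a dict: "time_s": time; "q": joint angles; "dq": joint speeds; "joint_efforts": joint torques, N m; "eef_pos": TCP position; "eef_rot": TCP orientation; "wrist_force": force on the tool from outside, world axes, zero at the start; "torque": the same for the moment, N m; "opening": opening from 0.0 (shut) to 1.0 (fully open).
Only numpy, scipy, OpenCV 4.12 (cv2) and the standard library are available. Lean on these libraries where they do the work, as an engineer would, in place of code of your own. Each camera call takes 0.05 s, during which the arm holds its last target. There are 200 camera calls.

## Working session

There is one attempt and no reset: what is moved stays moved. The work goes in short steps, Python scripts to look and compute and a shell command to move; the robot and the scene stay as the last step left them, time stands still between calls to the robot, and variables do not carry over. Pictures are saved under pics/ and viewed, about 8 in all and at most 12, crops included, and the job is handed in when it is done.

```bash
ls; mkdir -p pics; cat > h.py <<'E'
import numpy as np, cv2
from scipy.spatial.transform import Rotation as R
from bench import monitor, imaging, order, spotter, ctrl
def rot(q): return R.from_quat([q[1],q[2],q[3],q[0]])
def cam(name,save=None):
    c=imaging.camera(name)
    if save: cv2.imwrite('pics/'+save+'.png',c['img'][:,:,::-1])
    h=c['img'].shape[0]; f=h/2/np.tan(np.radians(c['vfov'])/2)
    c['K']=np.array([[f,0,c['cx']],[0,f,c['cy']],[0,0,1.]]); c['Rm']=rot(c['orientation']).as_matrix(); c['o']=np.array(c['origin']); c['d']=np.array(c['distortion'],float)
    return c
def w(c,p): return c['Rm']@np.array(p)+c['o']
def proj(c,P):
    P=np.atleast_2d(P); r=c['Rm'].T
    return cv2.projectPoints(P,cv2.Rodrigues(r)[0],-r@c['o'],c['K'],c['d'])[0][:,0]
def ray(c,uv):
    u=cv2.undistortPoints(np.array([[uv]],float),c['K'],c['d'])[0,0]
    v=c['Rm']@np.array([u[0],u[1],1]); return v/np.linalg.norm(v)
def tri(l):
    A=np.zeros((3,3));b=np.zeros(3)
    for c,uv in l:
        v=ray(c,uv);M=np.eye(3)-np.outer(v,v);A+=M;b+=M@c['o']
    return np.linalg.solve(A,b)
def atz(c,uv,z):
    v=ray(c,uv); return c['o']+v*(z-c['o'][2])/v[2]
E
python3 - <<'E'
from h import *
np.set_printoptions(precision=4,suppress=True)
print(monitor.get_obs(),ctrl.tcp_to_grasp)
for n in ['top','side','wrist']:
    c=cam(n,n+'0'); print(n,c['o'],c['Rm'][:,2],c['K'][0,0],c['d'])
    for t in ['spindle','dispenser','spare_spool']:
        for r in spotter.recognise(n,t)[:2]: print(' rec',t,r['confidence'],w(c,r['at']),proj(c,w(c,r['at'])))
        for r in spotter.tip_of(n,t)[:2]: print(' tip',t,r['confidence'],w(c,r['at']),proj(c,w(c,r['at'])))
E
```

```text
pics
{'time_s': 0.0, 'q': array([-1.4373,  0.1816,  1.608 ,  0.    ,  1.3538, -0.2063]), 'dq': array([-0.0014,  0.0008,  0.0009, -0.0002,  0.0002, -0.0006]), 'joint_efforts': array([ -0.0015, -44.4866, -35.1346,  -0.0003,   0.0092,  -0.    ]), 'eef_pos': array([ 0.1916, -0.5416,  0.2304]), 'eef_rot': array([-0.0009,  0.9856,  0.1691,  0.    ]), 'wrist_force': array([ 0.1319, -0.8756,  0.0482]), 'torque': array([ 0.022 , -0.0174, -0.0191]), 'opening': 1.0003333001788413} 0.0187
top [ 0.4245 -0.0297  0.9052] [ 0.1361  0.0214 -0.9905] 433.8211313380346 [-0.1286  0.      0.      0.      0.    ]
 rec spindle 0.57 [ 0.6401 -0.2577  0.0483] [[405.8427 158.1376]]
 tip spindle 0.79 [ 0.6434 -0.2479  0.0386] [[399.9343 157.6759]]
 rec dispenser 0.59 [0.5595 0.1375 0.0095] [[214.4895 200.2907]]
 tip dispenser 0.93 [0.5573 0.1323 0.0006] [[217.6566 201.9422]]
 rec spare_spool 0.55 [ 0.4575 -0.1692  0.0445] [[364.5363 248.4392]]
 tip spare_spool 0.8 [ 0.4585 -0.1679  0.0036] [[360.7454 248.7347]]
side [0.4472 0.5645 0.6942] [ 0.0947 -0.6535 -0.751 ] 399.1217303107535 [-0.0832  0.      0.      0.      0.    ]
 rec spindle 0.84 [ 0.6439 -0.2185  0.0485] [[248.8194 140.5029]]
 tip spindle 0.71 [ 0.6461 -0.2463  0.0397] [[250.2625 136.4067]]
 tip spindle 0.21 [ 0.4616 -0.1673 -0.0001] [[317.3857 174.7991]]
 rec dispenser 0.69 [0.554  0.1344 0.0134] [[259.8753 268.5224]]
 tip dispenser 0.62 [ 0.5558  0.1325 -0.0017] [[259.5322 271.6473]]
 rec spare_spool 0.59 [ 0.4598 -0.1452  0.0375] [[318.4029 169.8386]]
 tip spare_spool 0.72 [ 0.4601 -0.1681 -0.0006] [[317.9964 174.7844]]
wrist [ 0.2614 -0.5183  0.3741] [-0.2722 -0.0966 -0.9574] 356.72689064808196 [-0.0466  0.      0.      0.      0.    ]
```

```bash
python3 - <<'E'
import cv2,numpy as np
a=cv2.imread('pics/top0.png')
b=cv2.imread('pics/side0.png')
A=cv2.resize(a[110:300,150:470],None,fx=2.5,fy=2.5,interpolation=cv2.INTER_CUBIC); B=cv2.resize(b[90:330,160:380],None,fx=2.5,fy=2.5,interpolation=cv2.INTER_CUBIC)
cv2.imwrite('pics/a.png',A);cv2.imwrite('pics/b.png',B)
E
```

```text
(no output)
```

View pics/a.png

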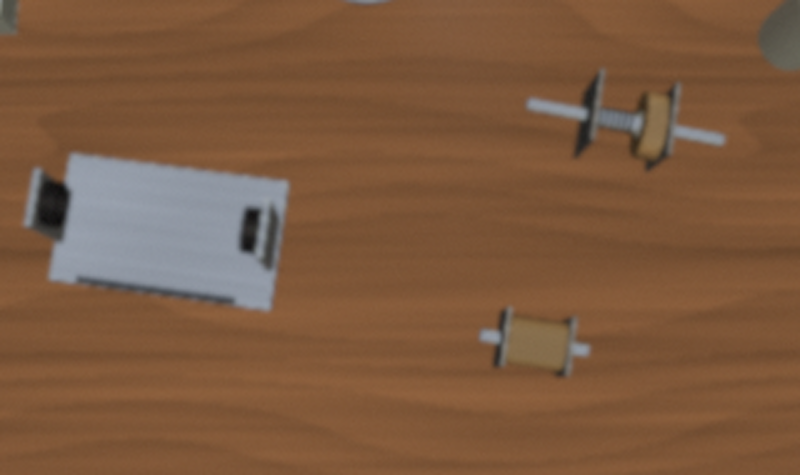

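View pics/b.png

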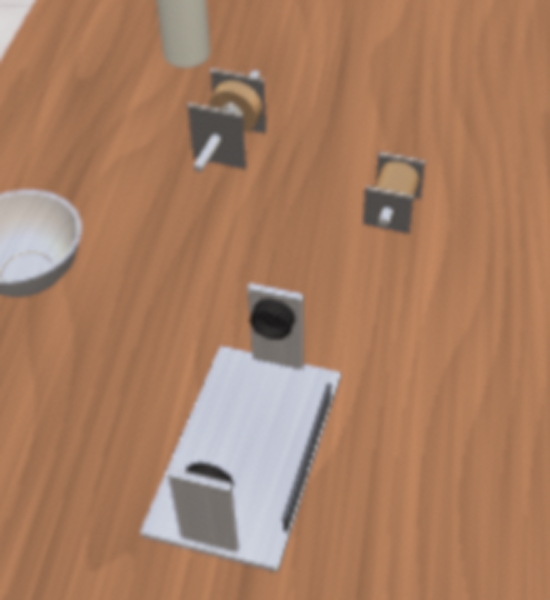

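The top view shows the spindle with its pin tips at about crop (527,104) and (725,140), sprung half to the left (+y). The dispenser is at left, with base corners (68,153), (288,181), (270,311), (50,280) and its blade towards the robot. The side view agrees. The spare spool is well clear of the transfer path.

```bash
python3 - <<'E'
from h import *
np.set_printoptions(precision=4,suppress=True)
t=cam('top');s=cam('side')
T=lambda u,v:(u/2.5+150,v/2.5+110)
S=lambda u,v:(u/2.5+160,v/2.5+90)
for n,a,b in [('pinL',(527,104),(199,166)),('pinR',(725,140),(255,74)),('cA',(68,153),(142,533)),('cB',(288,181),(220,347)),('cC',(270,311),(340,373)),('cD',(50,280),(278,568)),('upR top far',(275,203),(248,286)),('upRtop near',(277,268),(303,295)),('cheekL far',(602,72),(190,105)),('cheekR far',(678,85),(212,71))]:
    print(n,tri([(t,T(*a)),(s,S(*b))]),atz(t,T(*a),.01),atz(s,S(*b),.01))
for k in range(3):
    t=cam('top');
    for x in ['spindle','dispenser']: 
        r=spotter.tip_of('top',x); print(x,[(q['confidence'],w(t,q['at'])) for q in r[:1]])
    t=cam('side');
    for x in ['spindle','dispenser']: 
        r=spotter.tip_of('side',x); print(x,[(q['confidence'],w(t,q['at'])) for q in r[:1]])
E
```

```text
pinL [ 0.6571 -0.1673  0.0374] [ 0.6637 -0.1717  0.01  ] [ 0.6667 -0.1981  0.01  ]
pinR [ 0.6293 -0.3339  0.0314] [ 0.6329 -0.3413  0.01  ] [ 0.6366 -0.3632  0.01  ]
cA [0.6228 0.2202 0.0085] [0.6225 0.2198 0.01  ] [0.6223 0.2209 0.01  ]
cB [0.5987 0.0312 0.0056] [0.5973 0.0309 0.01  ] [0.5983 0.0346 0.01  ]
cC [0.4896 0.0453 0.0057] [0.4879 0.045  0.01  ] [0.4908 0.0485 0.01  ]
cD [0.5148 0.2326 0.0053] [0.5135 0.2312 0.01  ] [0.5152 0.2348 0.01  ]
upR top far [0.5667 0.0351 0.0944] [0.5786 0.0417 0.01  ] [ 0.5866 -0.0398  0.01  ]
upRtop near [0.5199 0.0335 0.0885] [0.5237 0.0395 0.01  ] [ 0.5347 -0.0357  0.01  ]
cheekL far [ 0.6758 -0.2237  0.0681] [ 0.6922 -0.2372  0.01  ] [ 0.6981 -0.2971  0.01  ]
cheekR far [ 0.6659 -0.2856  0.0666] [ 0.6811 -0.3028  0.01  ] [ 0.6867 -0.3625  0.01  ]
spindle [(0.84, array([ 0.6427, -0.2505,  0.039 ]))]
dispenser [(0.88, array([0.5549, 0.1337, 0.0007]))]
spindle [(0.57, array([ 0.6451, -0.2454,  0.038 ]))]
dispenser [(0.77, array([ 0.5607,  0.1326, -0.0026]))]
spindle [(0.94, array([ 0.6432, -0.2492,  0.0378]))]
dispenser [(0.6, array([ 0.5596,  0.1332, -0.0008]))]
spindle []
dispenser [(0.86, array([0.556 , 0.1328, 0.0001]))]
spindle [(0.71, array([ 0.6447, -0.2472,  0.0374]))]
dispenser [(0.86, array([ 0.5564,  0.1334, -0.0008]))]
spindle [(0.59, array([ 0.6465, -0.2468,  0.038 ]))]
dispenser [(0.94, array([0.5559, 0.1356, 0.0007]))]
```

```bash
python3 -m pendant '[[[45,29,0,-4,85],[45,29,0,-4,85],[45,29,0,-4,85],[45,29,0,-4,85],[45,29,0,-4,85],[45,29,0,-4,85],[45,29,0,-4,85],[45,29,0,-1,85]]]'
```

```text
time_s: 3.05
eef_pos: [0.5531, -0.309, 0.2314]
eef_rot: [0.0, 0.996, -0.084, 0.0]
wrist_force: [0.2, -0.8, -1.1]
opening: 0.996
```

```bash
python3 -m pendant '[[[45,30,-20,0,85],[46,30,-30,0,85],[0,0,-40,0,85],[0,0,0,0,85]]]'; python3 - <<'E'
from h import *
np.set_printoptions(precision=4,suppress=True)
print(monitor.get_obs()['eef_pos'])
c=cam('wrist','w1')
for f in (spotter.recognise,spotter.tip_of):
  for r in f('wrist','spindle')[:2]: print(r['confidence'],w(c,r['at']),proj(c,w(c,r['at'])))
E
```

```text
time_s: 3.55
eef_pos: [0.6403, -0.248, 0.1367]
eef_rot: [-0.002, 0.997, -0.082, -0.004]
wrist_force: [-0.3, 0.4, -0.0]
opening: 0.998
[ 0.6403 -0.248   0.1367]
0.86 [ 0.6467 -0.2599  0.0482] [[295.0691 203.1862]]
0.38 [ 0.6516 -0.2236  0.0474] [[240.9087 204.4037]]
0.62 [ 0.6402 -0.2449  0.0352] [[275.015  210.0024]]
```

View pics/w1.png

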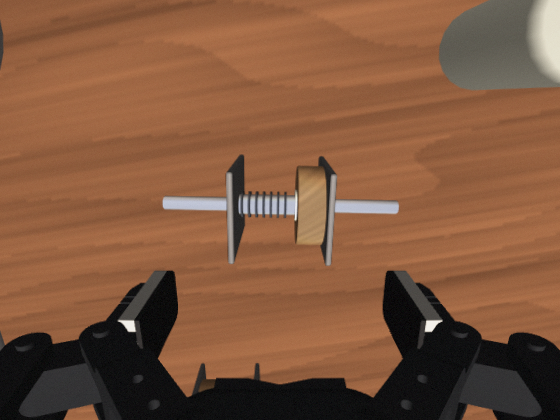

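The wrist view shows the spindle centred between the open fingers, with pin tips at (164,203) and (398,208) and the cheeks' top edges at about x=230 and 333. I'll refine from these.

```bash
python3 - <<'E'
from h import *
np.set_printoptions(precision=4,suppress=True)
c=cam('wrist')
a=atz(c,(164,203),.036);b=atz(c,(398,208),.036);m=(a+b)/2
print(a,b,m,np.linalg.norm(a-b),np.degrees(np.arctan2(-(a-b)[0],(a-b)[1])))
e=monitor.get_obs();print(e['eef_pos'],rot(e['eef_rot']).as_matrix())
# cheek top edges z=.072
for p in [(242,156),(232,262),(320,157),(330,264)]: print(atz(c,p,.072))
E
```

```text
[ 0.661  -0.1692  0.036 ] [ 0.6287 -0.3378  0.036 ] [ 0.6449 -0.2535  0.036 ] 0.17166478185233117 -10.863195622719896
[ 0.6434 -0.2516  0.144 ] [[ 0.986  -0.1666  0.0031]
 [-0.1666 -0.986  -0.002 ]
 [ 0.0034  0.0014 -1.    ]]
[ 0.6895 -0.2368  0.072 ]
[ 0.6224 -0.2167  0.072 ]
[ 0.6811 -0.283   0.072 ]
[ 0.6102 -0.28    0.072 ]
```

```bash
python3 -m pendant '[[[1,-1,-50,-1,85],[0,0,-30,0,85],[0,0,-15,0,85],[0,0,-8,0,85],[0,0,0,0,85]]]'; python3 - <<'E'
from h import *
c=cam('side','s1'); cv2.imwrite('pics/s1c.png',cv2.resize(c['img'][60:220,180:360,::-1],None,fx=3.5,fy=3.5,interpolation=cv2.INTER_CUBIC))
E
```

```text
time_s: 4.38
eef_pos: [0.6442, -0.2518, 0.0394]
eef_rot: [0.0, 0.996, -0.092, 0.001]
wrist_force: [0.8, 0.2, -0.1]
opening: 0.996
```

View pics/s1c.png

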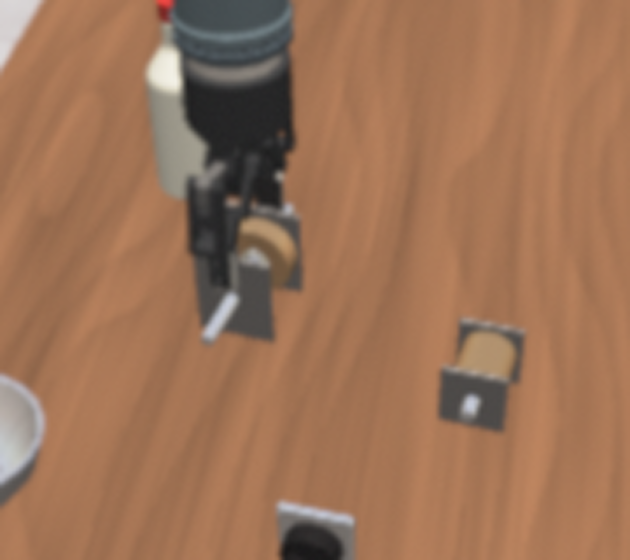

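```bash
python3 - <<'E'
from h import *
c=cam('side')
e=monitor.get_obs();M=rot(e['eef_rot']).as_matrix();p=e['eef_pos'];print(p)
sg=-1 # tool y is ~ -world y
pts=[]
for x in (-.011,.011):
  for h in (.013,.05): pts.append(p+M@np.array([x,-.0425,-h]))
yaw=np.radians(-10.5);Q=R.from_euler('z',yaw).as_matrix();o=np.array([.6445,-.2505,.036])
for q in [(-.03,.033,.036),(.03,.033,.036),(.03,.033,-.036),(-.03,.033,-.036),(0,.033,0),(0,.083,0)]: pts.append(o+Q@np.array(q))
uv=proj(c,np.array(pts));print(((uv-[180,60])*3.5).round())
im=cv2.resize(c['img'][60:220,180:360,::-1],None,fx=3.5,fy=3.5,interpolation=cv2.INTER_CUBIC)
for i,u in enumerate((uv-[180,60])*3.5): cv2.circle(im,tuple(int(v) for v in u),3,(0,0,255) if i<4 else (0,255,0),-1)
cv2.imwrite('pics/s2c.png',cv2.resize(im[150:380,130:360],None,fx=2.5,fy=2.5))
E
```

```text
[ 0.64454778 -0.25175859  0.03994627]
[[241. 286.]
 [238. 245.]
 [213. 280.]
 [209. 239.]
 [269. 264.]
 [191. 248.]
 [200. 324.]
 [273. 340.]
 [233. 295.]
 [207. 337.]]
```

View pics/s2c.png

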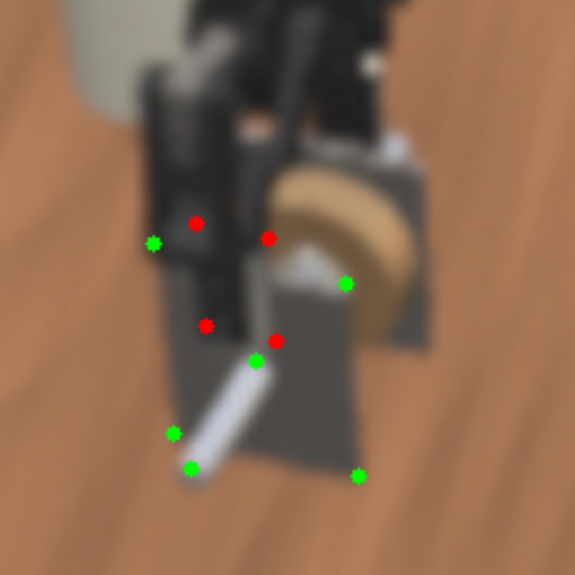

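Model overlay matches picture (finger pad over the +y cheek, above the pin). Closing while rising slightly to offset the pad swing.

```bash
python3 -m pendant '[[[0,0,0,0,68],[0,0,0,0,62],[0,0,1,0,55],[0,0,1,0,48],[0,0,2,0,41],[0,0,1,0,35],[0,0,1,0,29],[0,0,0,0,29]]]'; python3 - <<'E'
from h import *
print(monitor.get_obs()['opening']*85.4)
c=cam('wrist','w2')
E
```

```text
time_s: 5.48
eef_pos: [0.6446, -0.252, 0.0455]
eef_rot: [0.001, 0.996, -0.092, 0.001]
wrist_force: [1.8, -2.3, 6.4]
opening: 0.341
29.10755088580352
```

View pics/w2.png

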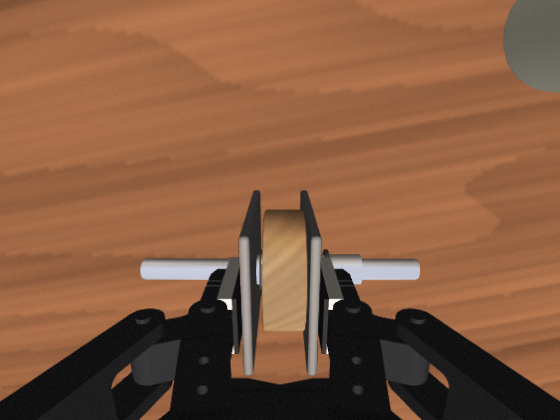

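```bash
python3 -m pendant '[[[0,0,5,0,29],[0,0,20,0,29],[0,0,40,0,29],[0,0,45,0,29],[0,0,30,0,29],[0,0,0,0,29]]]'; python3 - <<'E'
from h import *
print(monitor.get_obs()['opening']*85.4)
c=cam('wrist','w3')
E
```

```text
time_s: 6.28
eef_pos: [0.6452, -0.252, 0.1884]
eef_rot: [0.001, 0.996, -0.092, 0.003]
wrist_force: [0.7, -0.9, -1.6]
opening: 0.34
29.023763281748547
```

View pics/w3.png

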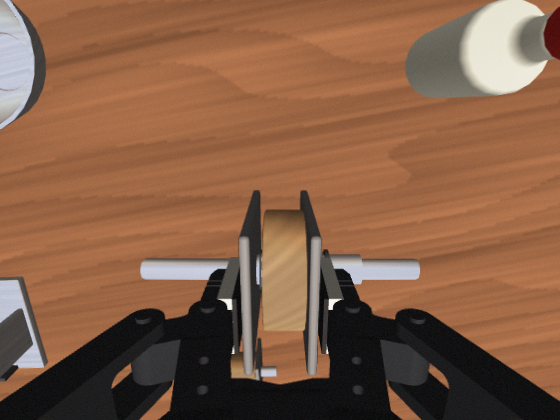

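Spindle is off the counter, unchanged in the grip (pins 142–418, row 269). Transfer.

```bash
python3 -m pendant '[[[-5,20,5,0,29],[-9,40,0,1,29],[-11,48,0,1,29],[-11,48,0,1,29],[-11,48,0,0,29],[-11,48,0,0,29],[-11,48,0,0,29],[-11,48,0,0,29]]]' && python3 -m pendant '[[[-8,30,0,0,29],[0,7,0,0,29],[0,0,0,0,29]]]'; python3 - <<'E'
from h import *
np.set_printoptions(precision=4,suppress=True)
e=monitor.get_obs();p=e['eef_pos'];M=rot(e['eef_rot']).as_matrix();print(p,e['opening']*85.4,np.degrees(np.arctan2(-M[0,1],-M[1,1]))) 
c=cam('top','t4')
yaw=np.radians(-7.4);Q=R.from_euler('z',yaw).as_matrix();D=np.array([.5565,.133,0])
im=c['img'][:,:,::-1].copy()
sc=3;x0,y0=130,130
im=cv2.resize(im[y0:y0+160,x0:x0+190],None,fx=sc,fy=sc,interpolation=cv2.INTER_CUBIC)
def dot(P,col):
    for u in proj(c,np.array(P)): cv2.circle(im,tuple(int(v) for v in (u-[x0,y0])*sc),3,col,-1)
dot([D+Q@np.array(q) for q in [(0,.072,.08),(0,-.072,.08)]],(0,0,255))
dot([D+Q@np.array(q) for q in [(sx*.055,sy*.095,.01) for sx in (1,-1) for sy in (1,-1)]],(255,0,0))
dot([p+M@np.array(q) for q in [(0,.0645,.0095),(0,-.0645,.0095)]],(0,255,0))
cv2.imwrite('pics/t4c.png',im)
c=cam('wrist','w4')
for r in spotter.tip_of('top','dispenser')[:1]: print(r['confidence'],w(cam('top'),r['at']))
E
```

```text
time_s: 7.32
eef_pos: [0.561, 0.0993, 0.1875]
eef_rot: [-0.0, 0.998, -0.065, -0.002]
wrist_force: [0.4, 0.0, -2.8]
opening: 0.343
time_s: 7.7
eef_pos: [0.5547, 0.1342, 0.1883]
eef_rot: [0.0, 0.998, -0.065, -0.001]
wrist_force: [-0.4, 0.0, -2.2]
opening: 0.341
[0.5547 0.1342 0.1883] 29.107004377768906 7.461282283496889
0.63 [ 0.5602  0.1332 -0.0011]
```

View pics/t4c.png

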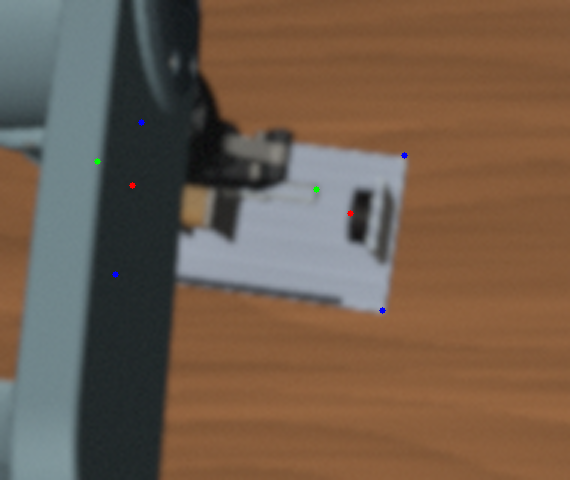

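View pics/w4.png

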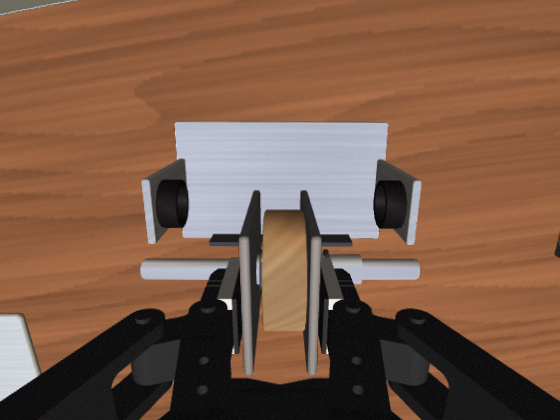

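Both views agree: wrist view shows the pins (142–418) centred under the cup mouths (189, 375); dispenser corners match the model. Lowering.

```bash
python3 -m pendant '[[[1,0,-25,0,29],[1,0,-30,0,29],[0,0,-25,0,29],[0,0,-15,0,29],[0,0,-9,0,29],[0,0,0,0,29],[0,0,0,0,29]]]'; python3 - <<'E'
from h import *
np.set_printoptions(precision=4,suppress=True)
e=monitor.get_obs();p=e['eef_pos'];M=rot(e['eef_rot']).as_matrix();print(p,e['opening']*85.4)
a=cam('wrist','w5')['img'][:,:,::-1][100:340,90:470]
c=cam('side'); im=c['img'][:,:,::-1]
b=im[170:330,180:340]
cv2.imwrite('pics/m5.png',np.hstack([a,cv2.resize(b,(240,240),interpolation=cv2.INTER_CUBIC)]))
E
```

```text
time_s: 8.78
eef_pos: [0.5584, 0.1338, 0.0863]
eef_rot: [-0.0, 0.998, -0.066, 0.001]
wrist_force: [-0.6, 0.7, -1.8]
opening: 0.343
[0.5584 0.1338 0.0863] 29.255098291242412
```

View pics/m5.png

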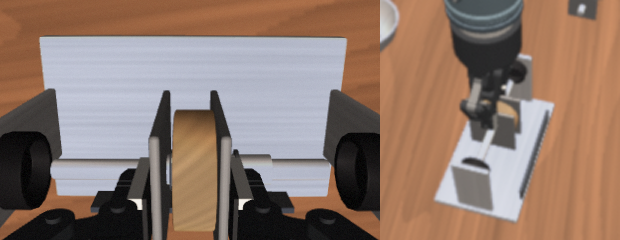

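```bash
python3 -m pendant '[[[-1,-1,0,0,34],[0,0,-1,0,39],[0,0,-1,0,44],[0,0,-2,0,49],[0,0,-2,0,54],[0,0,-2,0,58],[0,0,0,0,61],[0,0,0,0,61]]]'; python3 - <<'E'
from h import *
np.set_printoptions(precision=4,suppress=True)
e=monitor.get_obs();print(e['eef_pos'],e['opening']*85.4)
cv2.imwrite('pics/w6.png',cam('wrist')['img'][:,:,::-1][60:360])
E
```

```text
time_s: 9.88
eef_pos: [0.5566, 0.1328, 0.0774]
eef_rot: [-0.0, 0.998, -0.066, 0.0]
wrist_force: [-0.6, -0.2, -2.1]
opening: 0.716
[0.5566 0.1328 0.0774] 61.179944318008914
```

View pics/w6.png

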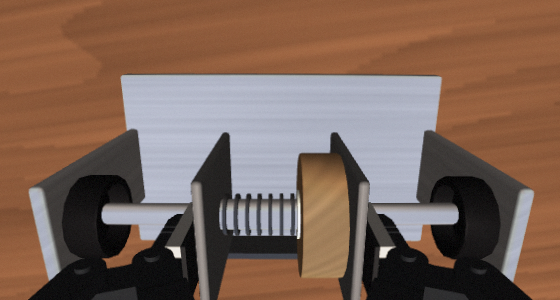

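Both pins are inside the cups, near the bottoms. Release fully, then back off upward.

```bash
python3 -m pendant '[[[0,0,-1,0,63],[0,0,0,0,65],[0,0,0,0,70],[0,0,0,0,78],[0,0,0,0,85],[0,0,0,0,85],[0,0,5,0,85],[0,0,10,0,85]]]' && python3 -m pendant '[[[0,0,20,0,85],[0,0,30,0,85],[0,0,40,0,85],[0,0,20,0,85],[0,0,0,0,85]]]'; python3 - <<'E'
from h import *
np.set_printoptions(precision=4,suppress=True)
e=monitor.get_obs();print(e['eef_pos'],e['opening']*85.4)
c=cam('wrist','w7');cv2.imwrite('pics/w7c.png',c['img'][:,:,::-1][60:360])
for r in spotter.tip_of('wrist','spindle')[:1]: print(r['confidence'],w(c,r['at']))
c=cam('side','s7')
for r in spotter.tip_of('side','spindle')[:1]: print(r['confidence'],w(c,r['at']))
for r in spotter.tip_of('side','spare_spool')[:1]: print(r['confidence'],w(c,r['at']))
E
```

```text
time_s: 10.92
eef_pos: [0.5563, 0.1328, 0.0915]
eef_rot: [0.0, 0.998, -0.066, -0.0]
wrist_force: [1.1, 0.7, 0.4]
opening: 0.999
time_s: 11.55
eef_pos: [0.5581, 0.1329, 0.2041]
eef_rot: [-0.0, 0.998, -0.066, 0.003]
wrist_force: [0.4, -0.5, 0.4]
opening: 0.994
[0.5581 0.1329 0.2041] 84.90630007725197
0.58 [0.5567 0.1381 0.0727]
0.68 [0.5592 0.1356 0.0743]
0.69 [ 0.4611 -0.1707  0.0011]
```

View pics/w7c.png

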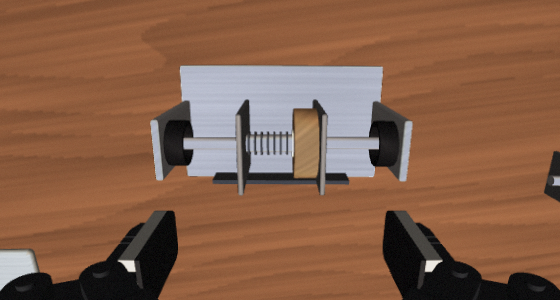

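```bash
python3 -c "
from h import *
print(order.hand_in())"
```

```text
the job is handed in; nothing more can be done
None
```

The spindle is in the dispenser with a pin in each cup, the gripper has let go, and the job is handed in. I pinched the cheeks to about 29 mm, carried the spindle over, lowered it between the cups and let it spring out. I then opened the gripper fully and backed off upward, finishing at about 11.6 s of the 32 s.

- **Seating:** The last wrist picture shows both pins inside the cups, the cheeks spread evenly and the gripper clear. The networks put the pin axis at 73–74 mm; about 71 mm is expected when the pins rest on the bottom of the cups. That agrees within their error of about 4 mm.
- **Not measured:** I did not measure the final plunger travel (expected about 3 mm) directly. That the pins are fully home rests on the picture and on the spring being released.
- **Forces:** Readings at the end of each move reached at most about 7 N at the wrist, when the fingers finished squeezing the spindle. I did not see the force between those readings.
- **Spare spool:** It was found at (0.461, -0.171), within 4 mm of its starting place, and I did not touch it.

No check failed. The side and wrist networks differed by 2–3 mm on the spindle's final position.

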